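Press a coupon carrier shut with a ratchet clamp, then release it

ROBOT

A 6-joint arm with a two-finger parallel gripper is mounted at the origin on the work surface. World frame = base frame: x ahead of the robot, y to its left, z up, the work surface at z = 0. Lengths are in m, angles in rad, forces in N, time in s.
With the tool pointing down it reaches from about 0.4 to 0.925 m from the base axis. Payload 3.4 kg.
Tool frame: the origin (TCP) lies midway between the tips of the shut fingers; the grasp point (between the pads) lies 19 mm behind it (manip.pinch_z is the distance from the TCP to the grasp point, in m); y points along the fingers, x is the direction in which the jaws open and shut, and the axes are right-handed (so a half turn about y gives the same grasp; the last joint's range is limited). The gripper opens to 85 mm and grips with 20 to 120 N. Pads are 22 mm wide; open, the fingers measure 114 mm over their backs; the gripper's body (76 mm by 85 mm) begins 54 mm behind the grasp point. The pads swing forward as they close: fully open they stand 13 mm farther back than shut.
Start: joints at [1.143, 0.307, 1.506, -0, 1.328, -0.073], TCP at [0.199, 0.539, 0.231] pointing down, gripper open.
Joint ranges: [-3.12, 3.12], [-1.05, 2.28], [0.14, 2.33], [-1.42, 4.57], [0.1, 2.73], [-2.68, 2.68]. Speed limits (rad/s): [2.57, 2.57, 3.14, 3.14, 3.14, 3.14].

INTERFACE

Orientations are given as a unit quaternion [w, x, y, z].
In Python, from station import manip gives the robot as it stands. The module is installed in compiled form; this text tells all that it offers.
- The arm moves only by the tool drive_tool, never from a script. Its argument "steps" is a list that holds one entry, the list of rows, each a list of 7 numbers: the turn, a rotation vector about the tool's x, y, z in rad, then the shift along the tool's x, y, z in m, then the opening, from 0 (shut) to 1 (fully open). A call has 1 to 10 rows; each row is the pose to reach, as a shift and turn from the pose commanded when the call began, along the tool's axes at that moment; what a row does not reach only later rows make up. A row lasts 1/8 s, in which the tool goes at most 62.5 mm and 10.7 degrees, less where a joint would pass 70% of its speed; a pose out of reach is approached as far as the arm can. A call with a gripper value outside its range is refused whole. The fingers move at their own pace and stop on an object; "force" is the grip in N (left out, the last holds). Time passes only in rows, so rows that repeat a pose let the fingers close. It gives the time, the measured TCP pose, the force and the opening at its end, in the units of the state.
- manip.get_obs(): the state, without advancing time (a new reading comes with each control period).
- manip.camera(name): name is "side" or "top" or "wrist"; returns a dict with "color" (480x640x3 uint8, red, green, blue), "depth" (480x640 float32, m along the optical axis (not along the pixel's ray), 0 where there is no reading), "fx", "fy", "cx", "cy" (pixels), "pose" (4x4, takes a point from camera to world coordinates). Camera axes: x right, y down, z forward; pixel columns grow to the right and rows downward; lengths in m; the calibration is good to about 2 mm. A picture is of the moment at which its call begins.
- manip.finish_job(): hands the job in, once; it reports no verdict.
Trained networks look in the newest picture that a camera, given by its name, has taken for a name from the list of things; names that differ only in an ending like _2 or _b are one class to them, and where a whole thing is asked for, a point or a joint stands for the part that bears it (a point fixed in the world has none). Each returns a list of dicts, best first, with "confidence" (0 to 1); they miss things now and then, are a little off and sometimes report something else, mostly with a low value. They report only what shows in the picture. A call takes as long as a camera call.
- manip.boxes_of(camera, thing): "at" ([column, row] in pixels, amid what is visible of it).
- manip.regions_of(camera, thing): "region" (480x640 bool, what is visible of it) and "at" ([column, row] in pixels, amid what is visible of it).
- manip.tip_of(camera, thing): "at" ([column, row] in pixels: a listed point, or the origin of a listed thing).
The state is a dict: "time": time; "joint_pos": joint angles; "joint_velocities": joint speeds; "tau": joint torques, N m; "position": TCP position; "orientation": TCP orientation; "contact_force": force on the tool from outside, world axes, zero at the start; "moment": the same for the moment, N m; "finger_gap": finger opening in m.
Only numpy, scipy, OpenCV 4.12 (cv2) and the standard library are available. Lean on these libraries where they do the work, as an engineer would, in place of code of your own. Each camera call takes 0.05 s, during which the arm holds its last target.

TASK

Squeeze the two finger rings of the bench clamp together until its jaw has pushed the coupon carrier's cover fully home and the ratchet locks on its last tooth, then let go and leave it locked by itself, untouched, for three seconds. After that press the clamp's thumb paddle down, sideways to the scissor plane, so that the ratchet lets go and the clamp springs fully open; the cover must stay shut, and the other things on the bench stay where they are.

Things in the scene. Friction and masses are not known exactly. Their poses are not given: they have to be found in the camera images.
- clamp: Bench clamp fixed to the table: a bare-steel scissor clamp lying level on a post, 60 mm above the table, over an aluminium base plate 165 x 100 x 12 mm. Origin on the table under the pivot; +x points to the jaws, -x to the handles, which overhang the plate (only table below), z up. The handles lie mirrored about the x axis and close together, geared at the pivot.
- ring_a (a point): Centre of the finger ring of handle a (on the clamp's +y side, the handle with the paddle): a level steel oval of 7 mm round bar, 35 mm along the handle, 22 mm wide, 60 mm above the table, 110 mm from the pivot. Outer faces of the two rings: 66 mm apart when open, about 50 mm locked.
- ring_b (a point): Centre of the ring of handle b, mirror image of ring_a. Pinch both rings from above along the line ring_a to ring_b, grasp centred half-way between. 10 to 25 N closes them; squeeze on to the hard stop (outer faces about 45 mm) to be sure of the last tooth; up to 60 N does no harm.
- paddle (a point): Centre of the top of the thumb paddle, a flat steel plate 34 mm along the handle, 30 wide, 5 thick, at the end of handle a, 155 mm from the pivot, top 62.5 mm above the table; moves with the handle. Pressed down, the handle flexes: the ratchet lets go about 8 mm down at 5 to 7 N, stop at 16 mm; the clamp then swings open by its spring and the handle springs back up.
- carrier (a point): Centre of the outer face of the carrier's cover. The black coupon carrier, 56 mm wide, 64 tall, about 24 thick, stands between the jaws, top 76 mm above the table: a fixed half and, on the clamp's -y side, this cover on guide dowels, a few mm ajar at the start.
- half_a (a joint): Swing of each handle about the pivot, rad: 0 = sprung fully open (start), grows as the rings are squeezed. The ratchet holds at about 0.036 (first tooth, cover not yet home) and about 0.071 (second and last tooth); hard stop 0.096. Unlocked it springs back to 0.
- cover (a joint): Gap of the carrier's cover, m: 0 = fully home, 0.0032 to 0.0048 at the start. The clamp's sprung jaw pad pushes it home as the handles reach the last tooth; it then stays by friction.
- cassette: Bystander: black wafer cassette with handle, 130 x 140 x 141 mm, origin under its centre.
- jar: Bystander: amber jar, 72 mm across, 85 high, origin under its centre.
- washbottle: Bystander: white bottle, 66 mm across, 170 high, origin under its centre.
- wafercase: Bystander: flat round white case, 110 mm across, 20 high, origin under its centre.
- tweezers: Bystander: steel tweezers, 127 mm long, 8 high, lying near the handles, perhaps under the paddle; origin under the centre.
- penlight: Bystander: inspection torch lying down, 125 mm long, 24 high, origin under its centre.

How it is judged:
By the outcome, as a careful person would: the job done as asked, in the order asked, and still so for the second after the job is handed in, with the robot touching nothing.
It also fails if it takes over 45 s, if anything falls off the work surface, if the arm or the gripper's body presses on something with over 40 N, if the wrist force passes 120 N, or if a joint passes its speed limit or range.

## Working session

There is one attempt and no reset: what is moved stays moved. The work goes in short steps, Python scripts to look and compute and a tool call to move; the robot and the scene stay as the last step left them, time stands still between calls to the robot, and variables do not carry over. Pictures are saved under pics/ and viewed, and the job is handed in when it is done.

Besides the shell and the picture viewer there is one more tool, called after "Call:" as name([rows], argument=value, ...), one row to a line, values as JSON. drive_tool: Moves the arm, as the interface text tells. Its arguments: {"type":"object","properties":{"steps":{"type":"array"},"force":{"type":"number"}},"required":["steps"]}

```bash
mkdir -p pics
cat > h.py <<'E'
import numpy as np, cv2
from station import manip
def shot(n,f):
    c=manip.camera(n); cv2.imwrite('pics/'+f,c['color'][:,:,::-1]); return c
def w(c,u,v,z=None):
    r=np.array([(u-c['cx'])/c['fx'],(v-c['cy'])/c['fy'],1.0]); T=np.array(c['pose'])
    if z is None:
        d=c['depth'][int(round(v)),int(round(u))]; return T[:3,:3]@(r*d)+T[:3,3]
    q=T[:3,:3]@r; return T[:3,3]+q*(z-T[2,3])/q[2]
E
python3 - <<'E'
from h import *
o=manip.get_obs(); print({k:np.round(v,3) for k,v in o.items()})
for n in ['top','side','wrist']:
    c=shot(n,n+'0.png'); print(n,np.round(c['pose'],3).tolist(),c['fx'])
    for t,z in [('clamp',0),('ring_a',.06),('ring_b',.06),('paddle',.0625),('carrier',.044),('tweezers',0),('cassette',0),('jar',0),('washbottle',0),('wafercase',0),('penlight',0)]:
        r=manip.tip_of(n,t)
        print(t,[(np.round(q['at'],1).tolist(),round(q['confidence'],2),np.round(w(c,*q['at'],z),4).tolist()) for q in r[:2]])
E
```

```text
{'time': np.float64(0.0), 'joint_pos': array([ 1.143,  0.308,  1.508, -0.   ,  1.328, -0.073]), 'joint_velocities': array([-0.   , -0.   ,  0.   , -0.002,  0.   ,  0.001]), 'tau': array([ 1.0000e-03, -4.5755e+01, -2.5193e+01, -0.0000e+00,  1.3000e-02,
        0.0000e+00]), 'position': array([0.199, 0.539, 0.23 ]), 'orientation': array([-0.58 ,  0.581,  0.404, -0.405]), 'contact_force': array([ 0.237, -0.079,  0.214]), 'moment': array([-0.014,  0.012,  0.028]), 'finger_gap': np.float64(0.085)}
top [[0.007, -0.989, 0.149, 0.447], [-1.0, -0.009, -0.014, -0.004], [0.015, -0.149, -0.989, 1.051], [0.0, 0.0, 0.0, 1.0]] 504.45333756768554
clamp [([240.0, 240.0], 0.68, [0.6008, 0.1511, 0.0]), ([425.9, 342.8], 0.45, [0.3913, -0.2358, 0.0])]
ring_a [([236.6, 286.8], 0.87, [0.4995, 0.146, 0.06]), ([260.2, 283.3], 0.56, [0.5067, 0.1002, 0.06])]
ring_b [([236.6, 286.8], 0.87, [0.4995, 0.146, 0.06]), ([260.2, 283.3], 0.56, [0.5067, 0.1002, 0.06])]
paddle [([236.4, 311.3], 0.81, [0.4521, 0.1446, 0.0625]), ([128.4, 317.7], 0.57, [0.4384, 0.3516, 0.0625])]
carrier [([237.6, 194.9], 0.55, [0.6873, 0.15
[... 909 characters left out ...]
rier [([305.8, 204.5], 0.45, [0.6953, 0.1625, 0.044])]
tweezers [([251.4, 285.3], 0.64, [0.4205, 0.0342, 0.0])]
cassette [([250.0, 194.5], 0.89, [0.6211, 0.357, 0.0])]
jar [([418.7, 344.5], 0.56, [0.6213, -0.3577, 0.0])]
washbottle [([196.1, 216.9], 0.68, [0.4379, 0.3675, 0.0])]
wafercase [([383.8, 400.3], 0.72, [0.464, -0.4069, 0.0])]
penlight [([385.5, 400.3], 0.43, [0.4667, -0.4091, 0.0])]
wrist [[0.346, 0.896, 0.278, 0.129], [0.938, -0.331, -0.103, 0.566], [-0.0, 0.296, -0.955, 0.375], [0.0, 0.0, 0.0, 1.0]] 370.5679826238418
clamp []
ring_a []
ring_b []
paddle []
carrier []
tweezers []
cassette []
jar []
washbottle [([249.5, 426.4], 0.71, [0.4392, 0.3661, -0.0])]
wafercase []
penlight []
```

Run:
```python
import cv2
a=cv2.imread('pics/top0.png')[150:360,120:330]; cv2.imwrite('pics/topc.png',cv2.resize(a,None,fx=2.8,fy=2.8,interpolation=2))
a=cv2.imread('pics/side0.png')[150:320,170:370]; cv2.imwrite('pics/sidec.png',cv2.resize(a,None,fx=3.4,fy=3.4,interpolation=2))
```

```text
(no output)
```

View pics/topc.png

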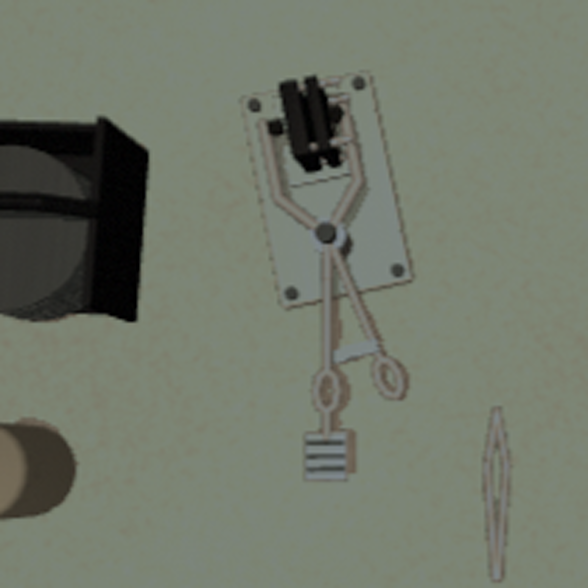

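View pics/sidec.png

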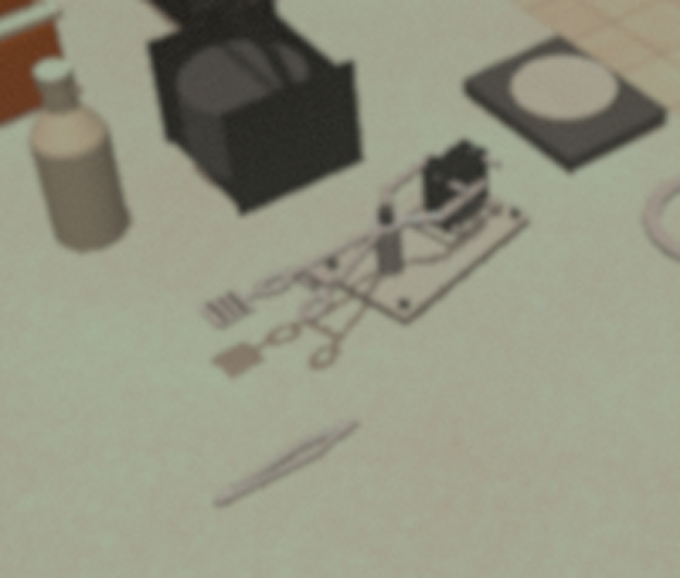

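View pics/top0.png

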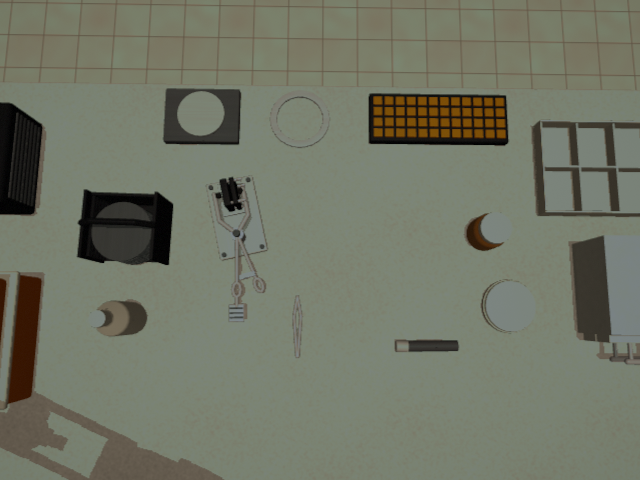

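```bash
cat >> h.py <<'E'
from scipy.spatial.transform import Rotation as R
def pose():
    o=manip.get_obs(); q=o['orientation']; return o, R.from_quat([q[1],q[2],q[3],q[0]]), np.array(o['position'])
def plan(target, xdir):
    "shift in tool frame, turn vec so that tool z down, tool x || xdir (either sign)"
    o,Rt,p=pose()
    out=[]
    for s in (1,-1):
        x=np.array([xdir[0],xdir[1],0])*s; x/=np.linalg.norm(x); z=np.array([0,0,-1.]); y=np.cross(z,x)
        out.append((Rt.inv()*R.from_matrix(np.c_[x,y,z])).as_rotvec())
    sh=Rt.inv().apply(np.array(target)-p)
    print('pos',p.round(4),'shift',sh.round(4),'turns',[t.round(4).tolist() for t in out]); print(Rt.as_matrix().round(3).tolist(), 'F',np.round(o['contact_force'],2),'gap',round(float(o['finger_gap']),4),'t',o['time'],'j',np.round(o['joint_pos'],3))
E
python3 - <<'E'
from h import *
c=manip.camera('top')
for n,u,v,z in [('a',236.6,288.5,.06),('b',259.3,284.8,.06),('pad',236.5,312.3,.0625),('piv',236.4,233.6,.068),('pl_tl',120+241/2.8,150+97/2.8,.012),('bl',120+284/2.8,150+308/2.8,.012),('tr',120+370/2.8,150+72/2.8,.012),('br',120+412/2.8,150+280/2.8,.012)]:
    print(n,w(c,u,v,z).round(4),w(c,u,v).round(4))
plan([.48,.12,.25],[-.18,.98])
E
```

```text
a [0.4962 0.1459 0.06  ] [ 0.4993  0.1554 -0.0027]
b [0.5038 0.1019 0.06  ] [ 0.5075  0.1088 -0.0046]
pad [0.4502 0.1443 0.0625] [0.4502 0.1446 0.0604]
piv [0.6035 0.1486 0.068 ] [0.6023 0.1474 0.0756]
pl_tl [0.7164 0.2244 0.012 ] [0.7166 0.2246 0.0113]
bl [0.557  0.1863 0.012 ] [ 0.5585  0.189  -0.0025]
tr [0.7369 0.1279 0.012 ] [ 0.7409  0.1297 -0.0022]
br [0.5786 0.0926 0.012 ] [ 5.802e-01  9.370e-02 -3.000e-04]
pos [0.1993 0.5394 0.2313] shift [-0.2961 -0.0187 -0.4087] turns [[-1.5297, -0.4196, -0.4197], [-0.5265, 1.9195, 1.9196]]
[[0.346, 0.0, -0.938], [0.938, -0.0, 0.346], [-0.0, -1.0, -0.0]] F [-0.83  0.44 -0.68] gap 0.0858 t 1.85 j [ 1.143  0.307  1.506 -0.     1.328 -0.073]
```

```bash
sed -i 's/z=np.array(\[0,0,-1.\]); y=np.cross(z,x)/y=np.array([0,0,-1.]); z=np.cross(x,y)/' h.py
python3 - <<'E'
from h import *
plan([.499,.124,.19],[-.228,.974])
E
```

```text
pos [0.1993 0.5394 0.2313] shift [-0.2858  0.0413 -0.4251] turns [[0.0, -0.5838, -0.0], [0.0, 2.5578, 0.0]]
[[0.346, 0.0, -0.938], [0.938, -0.0, 0.346], [-0.0, -1.0, -0.0]] F [-0.83  0.44 -0.68] gap 0.0858 t 1.85 j [ 1.143  0.307  1.506 -0.     1.328 -0.073]
```

Call:
drive_tool([
  [[0,-0.058,0,-0.0286,0,-0.0425,1],[0,-0.117,0,-0.0572,0,-0.085,1],[0,-0.175,0,-0.0857,0,-0.1275,1],[0,-0.234,0,-0.1143,0,-0.17,1],[0,-0.292,0,-0.143,0,-0.2126,1],[0,-0.35,0,-0.1715,0,-0.255,1],[0,-0.409,0,-0.2,0,-0.2976,1],[0,-0.467,0,-0.2286,0.01,-0.34,1],[0,-0.526,0,-0.2572,0.025,-0.3826,1],[0,-0.584,0,-0.2858,0.041,-0.4251,1]],
])

```text
time: 3.1
position: [0.5002, 0.1226, 0.1903]
orientation: [-0.438, 0.439, 0.555, -0.554]
contact_force: [-0.0, 0.7, -0.6]
finger_gap: 0.0855
```

Call:
drive_tool([
  [[0,0,0,0,0,0,1],[0,0,0,0,0,0,1]],
])

```text
time: 3.35
position: [0.4987, 0.124, 0.1902]
orientation: [0.44, -0.439, -0.554, 0.554]
contact_force: [-0.4, -0.2, -0.2]
finger_gap: 0.0852
```

Run:
```python
from h import *
c=shot('wrist','w1.png'); np.save('w1d.npy',c['depth'])
import pickle; pickle.dump(c,open('w1.pkl','wb'))
for t,z in [('ring_a',.06),('paddle',.0625),('clamp',0)]:
    r=manip.tip_of('wrist',t)
    print(t,[(np.round(q['at'],1).tolist(),round(q['confidence'],2),np.round(w(c,*q['at'],z),4).tolist()) for q in r[:2]])
plan([.499,.124,.035],[-.228,.974])
```

```text
ring_a [([346.0, 229.0], 0.94, [0.4938, 0.1487, 0.06]), ([296.8, 422.5], 0.75, [0.6808, 0.1511, 0.06])]
paddle [([360.4, 173.6], 0.9, [0.4504, 0.148, 0.0625]), ([315.6, 319.7], 0.48, [0.5734, 0.1435, 0.0625])]
clamp [([314.8, 317.7], 0.62, [0.6053, 0.1505, 0.0])]
pos [0.4985 0.1251 0.1908] shift [-1.200e-03  1.558e-01 -1.000e-04] turns [[0.0007, 0.0019, 0.0002], [0.0003, -3.1397, -0.0012]]
[[-0.23, 0.001, -0.973], [0.973, 0.0, -0.23], [0.0, -1.0, -0.001]] F [-0.51  0.15 -0.23] gap 0.0853 t 3.55 j [ 0.164  0.258  1.691  0.     1.192 -1.639]
```

View pics/w1.png

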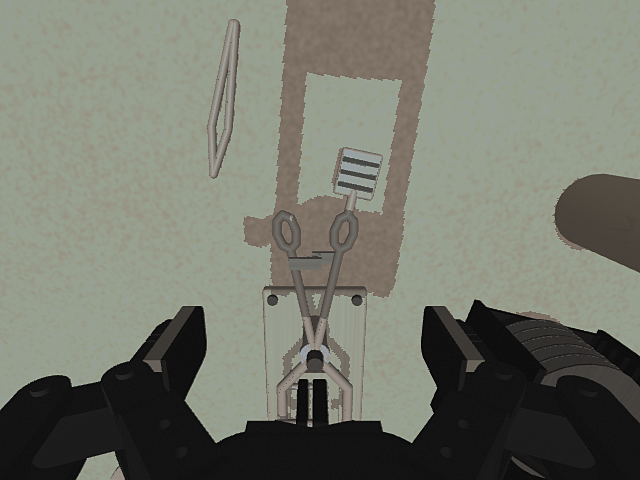

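Run:
```python
from h import *
import pickle; c=pickle.load(open('w1.pkl','rb'))
for n,u,v,z in [('b',285.5,231,.06),('a',344.5,231.5,.06),('mid',315,231.2,.06),('pad',358,173.5,.0625),('piv',314.5,359,.068),('bl',263,288,.012),('br',367,288,.012)]:
    p=w(c,u,v,z); _,Rt,t=pose(); print(n,p.round(4),w(c,u,v).round(4), Rt.inv().apply(p-t).round(4))
```

```text
b [0.5058 0.1039 0.06  ] [0.523  0.1032 0.0012] [-0.0223  0.1308 -0.0021]
a [0.4959 0.1481 0.06  ] [0.511  0.1569 0.0009] [ 0.0229  0.1308 -0.0026]
mid [0.5008 0.126  0.06  ] [0.5171 0.13   0.0006] [ 0.0003  0.1308 -0.0023]
pad [0.4508 0.1463 0.0625] [0.4506 0.1459 0.0649] [0.0315 0.1283 0.0417]
piv [0.6063 0.1502 0.068 ] [0.5997 0.1486 0.0778] [-0.0003  0.1229 -0.1106]
bl [0.5794 0.0941 0.012 ] [ 5.852e-01  9.360e-02 -2.000e-04] [-0.0488  0.1789 -0.0715]
br [0.5571 0.1899 0.012 ] [0.5617 0.1928 0.0007] [ 0.0496  0.1789 -0.0718]
```

Call:
drive_tool([
  [[0,0,0,0,0.05,-0.001,1],[0,0,0,0,0.1,-0.001,1],[0,0,0,0,0.13,-0.001,1],[0,0,0,0,0.155,-0.001,1],[0,0,0,0,0.155,-0.001,1]],
], force=45)

```text
time: 4.18
position: [0.4981, 0.1249, 0.0341]
orientation: [0.44, -0.438, -0.553, 0.555]
contact_force: [0.0, 0.1, -0.3]
finger_gap: 0.0855
```

Call:
drive_tool([
  [[0,0,0,0,0,0,0.85],[0,0,0,0,0,0,0.7],[0,0,0,0,0,0,0.55],[0,0,0,0,0,0,0.4],[0,0,0,0,0,0,0.3],[0,0,0,0,0,0,0.3],[0,0,0,0,0,0,0.3],[0,0,0,0,0,0,0.3]],
], force=45)

```text
time: 5.18
position: [0.4995, 0.1251, 0.0373]
orientation: [-0.44, 0.439, 0.555, -0.553]
contact_force: [-3.5, 3.8, 9.2]
finger_gap: 0.0406
```

Run:
```python
from h import *
c=shot('wrist','w2.png'); plan([.5,.125,.035],[-.228,.974])
```

```text
pos [0.4994 0.1251 0.0373] shift [-0.0002  0.0023 -0.0005] turns [[0.0009, -0.0003, 0.0013], [-0.002, 3.1413, 0.0014]]
[[-0.228, 0.001, -0.974], [0.974, 0.001, -0.228], [0.001, -1.0, -0.001]] F [-5.08  3.23  9.76] gap 0.0408 t 5.225 j [ 0.162  0.454  1.87   0.002  0.817 -1.639]
```

View pics/w2.png

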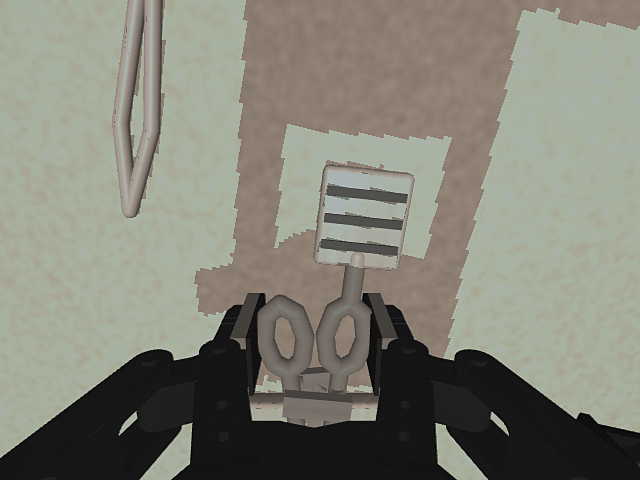

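Call:
drive_tool([
  [[0,0,0,0,-0.002,0,0.3],[0,0,0,0,-0.004,0,0.3],[0,0,0,0,-0.004,0,0.3]],
], force=45)

```text
time: 5.6
position: [0.4994, 0.125, 0.0382]
orientation: [-0.44, 0.439, 0.554, -0.554]
contact_force: [1.1, 6.1, -13.9]
finger_gap: 0.0399
```

Call:
drive_tool([
  [[0,0,0,0,0.0017,0,0.3],[0,0,0,0,0.0017,0,0.3]],
], force=45)

```text
time: 5.85
position: [0.4994, 0.125, 0.0378]
orientation: [-0.44, 0.439, 0.554, -0.554]
contact_force: [-1.8, 6.3, -1.9]
finger_gap: 0.0401
```

Run:
```python
from h import *
c=shot('side','s2.png'); a=cv2.imread('pics/s2.png')[150:320,170:370]; cv2.imwrite('pics/s2.png',cv2.resize(a,None,fx=3.4,fy=3.4,interpolation=2))
print(manip.get_obs()['contact_force'])
```

```text
[-1.96297941  6.00709829 -2.45373688]
```

View pics/s2.png

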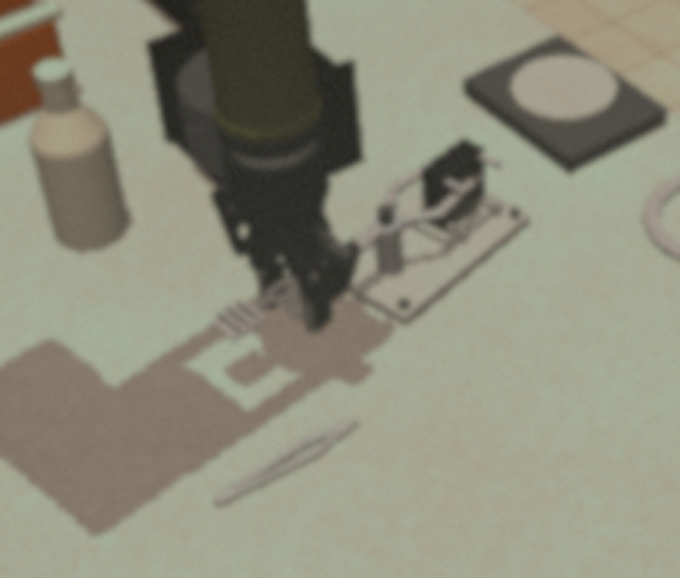

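Call:
drive_tool([
  [[0,0,0,0,0,0,0.55],[0,0,0,0,0,0,0.65],[0,0,0,0,0,0,0.75],[0,0,0,0,0,0,0.85],[0,0,0,0,0,0,1],[0,0,0,0,0,0,1],[0,0,0,0,-0.03,0,1],[0,0,0,0,-0.08,0,1],[0,0,0,0,-0.12,0,1],[0,0,0,0,-0.12,0,1]],
], force=45)

```text
time: 7.15
position: [0.5027, 0.1246, 0.1611]
orientation: [-0.437, 0.441, 0.556, -0.552]
contact_force: [0.3, 0.5, -0.2]
finger_gap: 0.0853
```

Run:
```python
from h import *
import pickle
c=shot('wrist','w3.png'); pickle.dump(c,open('w3.pkl','wb')); plan([.5,.125,.19],[-.228,.974])
```

```text
pos [0.5011 0.1244 0.1591] shift [ 0.0008 -0.0309  0.0008] turns [[0.0039, 0.0003, -0.0004], [-0.0006, -3.1413, -0.0061]]
[[-0.228, 0.004, -0.974], [0.974, 0.001, -0.228], [-0.0, -1.0, -0.004]] F [-0.06 -0.03 -1.48] gap 0.0853 t 7.2 j [ 0.162  0.293  1.732 -0.     1.113 -1.639]
```

View pics/w3.png

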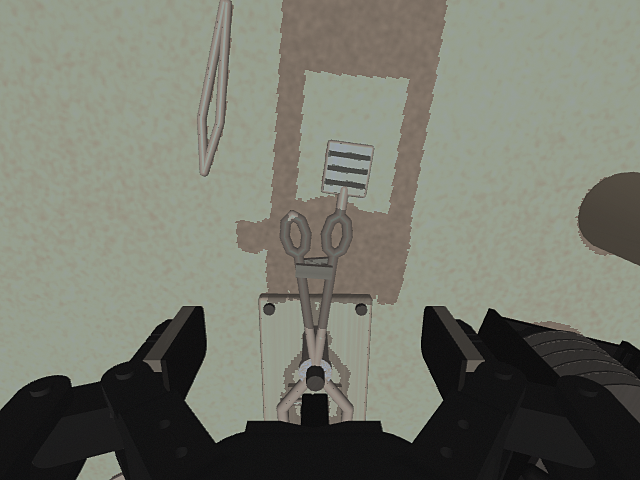

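Run:
```python
from h import *
import pickle
for f,L,M in [('w1.pkl',[(271.5,231),(358,231)],(358,173.5)),('w3.pkl',[(279.5,233),(352,233)],(347,169))]:
    c=pickle.load(open(f,'rb'))
    a,b=[w(c,*q,.06) for q in L]; print(np.linalg.norm(a-b), ((a+b)/2).round(4), w(c,*M,.0625).round(4))
for f in ('w1','w3'):
    a=cv2.imread(f'pics/{f}.png')[130:280,240:390]; cv2.imwrite(f'pics/{f}z.png',cv2.resize(a,None,fx=4,fy=4,interpolation=2))
```

```text
0.06631241175481135 [0.5007 0.1257 0.06  ] [0.4508 0.1463 0.0625]
0.049733660055901935 [0.4989 0.1255 0.06  ] [0.4517 0.135  0.0625]
```

View pics/w3z.png

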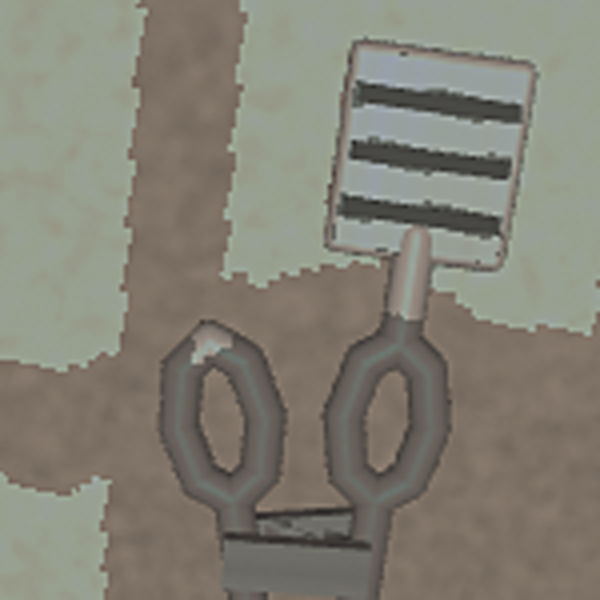

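Run:
```python
from h import *
plan([.449,.1385,.10],[-.228,.974])
```

```text
pos [0.5011 0.1244 0.1591] shift [0.0257 0.0589 0.0477] turns [[0.0039, 0.0003, -0.0004], [-0.0006, -3.1413, -0.0061]]
[[-0.228, 0.004, -0.974], [0.974, 0.001, -0.228], [-0.0, -1.0, -0.004]] F [-0.06 -0.03 -1.48] gap 0.0853 t 7.2 j [ 0.162  0.293  1.732 -0.     1.113 -1.639]
```

Call:
drive_tool([
  [[0,0,0,0.005,0,0.01,0],[0,0,0,0.013,0,0.024,0],[0,0,0,0.02,0,0.036,0],[0,0,0,0.025,0,0.047,0],[0,0,0,0.025,0,0.047,0],[0,0,0,0.025,0,0.047,0],[0,0,0,0.025,0.03,0.047,0],[0,0,0,0.025,0.055,0.047,0],[0,0,0,0.025,0.055,0.047,0],[0,0,0,0.025,0.055,0.047,0]],
])

```text
time: 8.45
position: [0.4495, 0.1379, 0.1032]
orientation: [-0.439, 0.44, 0.554, -0.554]
contact_force: [0.6, 0.4, -0.0]
finger_gap: -0.0001
```

Run:
```python
from h import *
c=shot('wrist','w4.png'); plan([.449,.1385,.0625],[-.228,.974])
c=shot('top','t4.png')
a=cv2.imread('pics/t4.png')[150:360,120:330]; cv2.imwrite('pics/t4.png',cv2.resize(a,None,fx=2.8,fy=2.8,interpolation=2))
```

```text
pos [0.4497 0.138  0.1035] shift [0.0007 0.041  0.0007] turns [[0.002, 0.0001, -0.0001], [-0.0002, -3.1415, -0.0031]]
[[-0.228, 0.002, -0.974], [0.974, 0.0, -0.228], [-0.0, -1.0, -0.002]] F [-0.49 -0.46 -0.67] gap 0.0 t 8.5 j [ 0.208  0.307  1.894 -0.     0.939 -1.593]
```

View pics/w4.png

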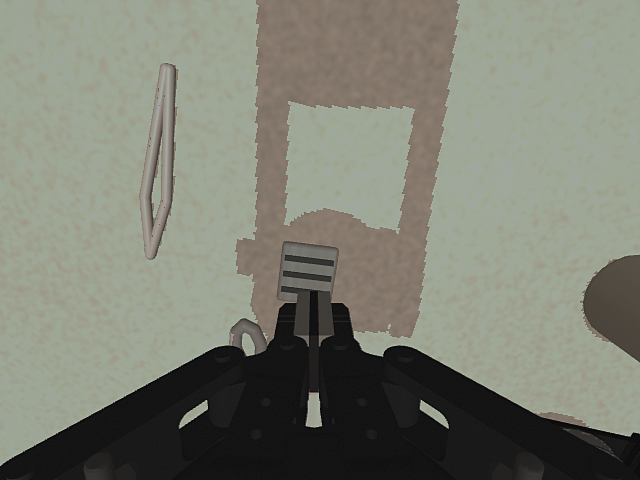

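View pics/t4.png

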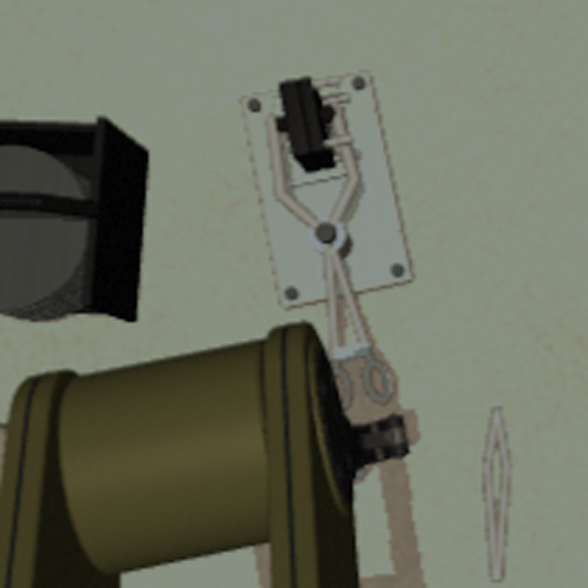

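Call:
drive_tool([
  [[0,0,0,0,0,0,0],[0,0,0,0,0,0,0],[0,0,0,0,0,0,0],[0,0,0,0,0,0,0],[0,0,0,0,0,0,0],[0,0,0,0,0,0,0],[0,0,0,0,0,0,0],[0,0,0,0,0,0,0],[0,0,0,0,0,0,0],[0,0,0,0,0,0,0]],
])

```text
time: 9.8
position: [0.4485, 0.1378, 0.1026]
orientation: [-0.439, 0.439, 0.554, -0.554]
contact_force: [-0.3, -0.0, 0.1]
finger_gap: 0.0
```

Call:
drive_tool([
  [[0,0,0,0,0,0,0],[0,0,0,0,0,0,0],[0,0,0,0,0,0,0],[0,0,0,0,0,0,0],[0,0,0,0,0,0,0],[0,0,0,0,0,0,0],[0,0,0,0,0,0,0],[0,0,0,0,0,0,0],[0,0,0,0,0.015,0,0],[0,0,0,0,0.03,0,0]],
])

```text
time: 11.05
position: [0.4488, 0.1379, 0.0725]
orientation: [-0.439, 0.44, 0.554, -0.554]
contact_force: [-0.3, 0.1, 0.2]
finger_gap: -0.0
```

Call:
drive_tool([
  [[0,0,0,0,0.007,0,0],[0,0,0,0,0.012,0,0],[0,0,0,0,0.015,0,0],[0,0,0,0,0.017,0,0],[0,0,0,0,0.017,0,0]],
])

```text
time: 11.68
position: [0.4487, 0.1379, 0.056]
orientation: [-0.439, 0.439, 0.554, -0.554]
contact_force: [-1.4, -0.2, 4.2]
finger_gap: -0.0002
```

Contact, about 6.5 mm down at 4.2 N. I'll press further.

Call:
drive_tool([
  [[0,0,0,0,0.002,0,0],[0,0,0,0,0.004,0,0],[0,0,0,0,0.006,0,0],[0,0,0,0,0.0065,0,0],[0,0,0,0,0.0065,0,0],[0,0,0,0,0.0065,0,0]],
])

```text
time: 12.42
position: [0.4493, 0.138, 0.0497]
orientation: [-0.439, 0.44, 0.555, -0.554]
contact_force: [-1.1, 0.0, 6.6]
finger_gap: -0.0
```

Run:
```python
from h import *
c=shot('wrist','w5.png'); plan([.449,.1385,.0625],[-.228,.974])
```

```text
pos [0.4493 0.138  0.0497] shift [ 0.0005 -0.0128  0.0002] turns [[0.0018, 0.0003, -0.0], [-0.0, -3.1413, -0.0028]]
[[-0.228, 0.002, -0.974], [0.974, 0.0, -0.228], [-0.0, -1.0, -0.002]] F [-0.6   0.96  6.89] gap -0.0002 t 12.475 j [ 0.208  0.39   1.955  0.     0.795 -1.593]
```

View pics/w5.png

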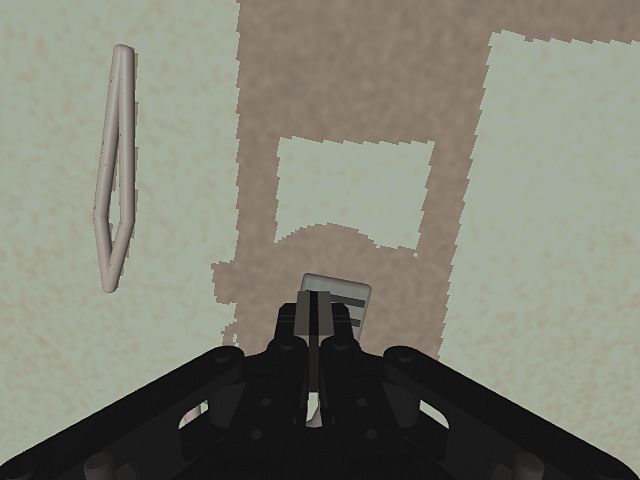

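The paddle has swung over to the right under the fingertips (its far edge now runs from 303 to 371 px), so the ratchet has let go. Next I'll lift straight up and back away.

Call:
drive_tool([
  [[0,0,0,0,-0.01,0,0],[0,0,0,0,-0.03,0,0],[0,0,0,0,-0.07,0,0],[0,0,0,0,-0.12,0,0],[0,0,0,0,-0.16,0,0],[0,0,0,-0.05,-0.19,0,0],[0,0,0,-0.1,-0.2,0,0],[0,0,0,-0.15,-0.2,0,0],[0,0,0,-0.15,-0.2,0,0],[0,0,0,-0.15,-0.2,0,0]],
])

```text
time: 13.72
position: [0.4822, -0.0079, 0.249]
orientation: [-0.44, 0.439, 0.554, -0.554]
contact_force: [0.4, 0.6, 0.1]
finger_gap: -0.0003
```

Run:
```python
from h import *
import pickle
c=shot('top','t6.png'); pickle.dump(c,open('t6.pkl','wb'))
a=cv2.imread('pics/t6.png')[150:360,120:330]; cv2.imwrite('pics/t6z.png',cv2.resize(a,None,fx=2.8,fy=2.8,interpolation=2))
c=shot('wrist','w6.png'); pickle.dump(c,open('w6.pkl','wb'))
plan([.449,.1385,.0625],[-.228,.974])
```

```text
pos [ 0.4821 -0.0071  0.2489] shift [ 0.1492  0.1865 -0.0013] turns [[-0.0008, 0.0013, 0.0008], [0.0012, -3.1403, 0.0012]]
[[-0.229, -0.001, -0.973], [0.973, 0.001, -0.229], [0.001, -1.0, 0.001]] F [-0.63 -0.24  0.08] gap 0.0001 t 13.825 j [-0.103  0.163  1.661  0.     1.319 -1.905]
```

View pics/t6z.png

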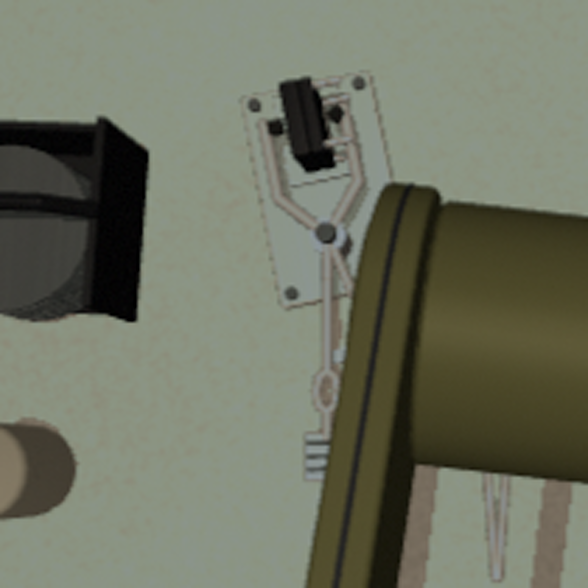

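View pics/w6.png

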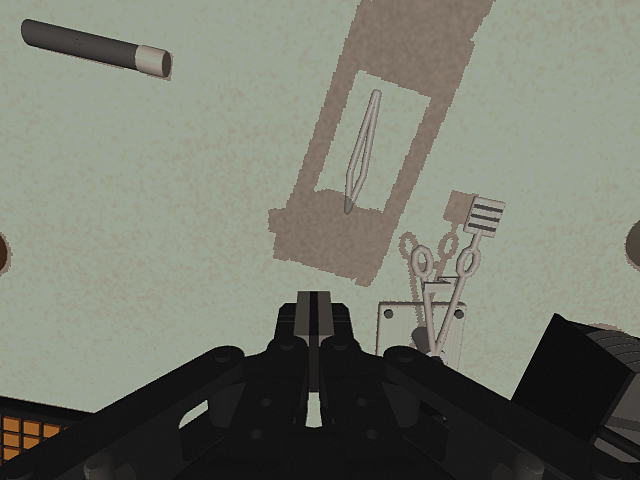

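View pics/t6.png

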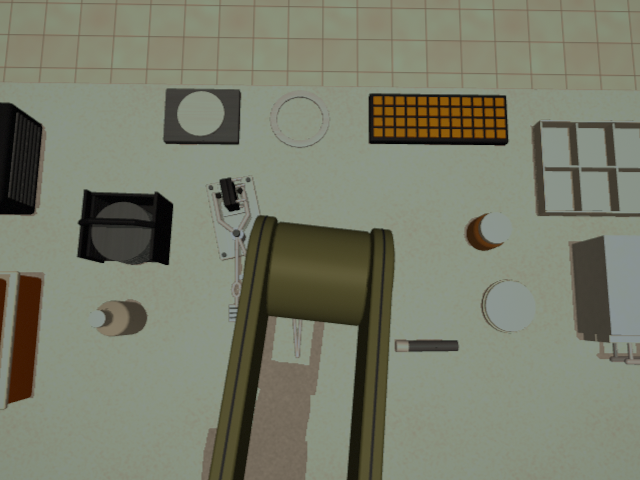

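Run:
```python
from h import *
import pickle
c=pickle.load(open('w6.pkl','rb'))
a=w(c,468,262.5,.06);b=w(c,423,263.5,.06);print(np.linalg.norm(a-b),w(c,486,216,.0625).round(4))
print(manip.finish_job())
```

```text
0.04296116331010585 [0.4499 0.1471 0.0625]
the job is handed in; nothing more can be done
None
```

The clamp was squeezed to its last tooth and left untouched, then released with the thumb paddle, and the cover stayed shut. I handed the job in at about 13.8 s; no verdict is reported.

- **Squeeze and lock:** I pinched both rings at 45 N and then let go. The outer faces then measured 49.7 mm apart, which matches the last tooth (about 50 mm). The top camera showed the cover closed.
- **Untouched wait:** The clamp stood locked for over 4 s before I touched the paddle.
- **Release:** I pressed the paddle about 13 mm down, at about 7 N. The wrist camera showed the handle swing open under the fingers, and I lifted off and moved clear.
- **Last checks:** The ring centres were about 43 mm apart (44 mm expected when open). The paddle was back within about 1 mm of its starting position. The cover was still shut. The bystanders looked unmoved in the last pictures.

Two readings were off during the squeeze. The gripper's own gap read 40 mm at the hard stop instead of the expected 45 mm. The pads also pressed the rings with about 10 N vertically. I adjusted the height until that force was near zero before letting go.

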